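# Set the vent of a wardrobe airing box by its rear-marked handwheel

### The arm

A 6-joint arm with a two-finger parallel gripper is mounted at the origin on the work surface. World frame = base frame: x ahead of the robot, y to its left, z up, the work surface at z = 0. Lengths are in mm, angles in rad, forces in N, time in s.
With the tool pointing down it reaches from about 275 to 750 mm from the base axis. Payload 10.2 kg.
Tool frame: the origin (TCP) lies at the very end of the fingers, on their centre line; the grasp point (between the pads) lies manip.pinch_z behind it (manip.pinch_z is the distance from the TCP to the grasp point, in mm); z points along the fingers, y is the direction in which the jaws open and shut (so a half turn about z gives the same grasp; the last joint's range is limited). The gripper opens to 88 mm and grips with 3 to 60 N. Pads are 18 mm wide; open, the fingers measure 123 mm over their backs; the gripper's body (75 mm by 187 mm) begins 45 mm behind the grasp point.
Start: joints at [-1.435, 0.313, 1.498, -0, 1.331, -0.223], TCP at [184.342, -491.578, 238.72] pointing down, gripper open.
Joint ranges: [-2.94, 2.94], [-0.97, 2.17], [0.19, 2.56], [-1.23, 4.37], [0.02, 3.11], [-2.88, 2.88]. Speed limits (rad/s): [2.39, 2.39, 3.01, 3.14, 3.14, 3.14].

### API

Orientations are given as [roll, pitch, yaw] about the fixed x, y, z axes, in that order (R = Rz(yaw) Ry(pitch) Rx(roll)).
In Python, from station import manip, eoat, kin, sense, optics, job gives the robot as it stands. Calls block until the motion is done:
- manip.move_to(position, orientation): joint-space move of the TCP to a pose.
- manip.line_to(position, v=150, frame=None): straight line of the TCP; frame=None keeps the orientation; v is the mean speed in mm/s.
- manip.set_joints(angles): joint-space move.
- eoat.grip(opening, grasp_force=None): finger opening in mm; grasp_force is the grip in N (None keeps the last); returns when the fingers have stopped.
- manip.pause(seconds).
- kin.inverse_kinematics(position, orientation): joint angles nearest the present ones, or None.
- sense(): the state.
- optics.grab_frame(name): name is "scene" or "top"; returns the picture (420x560x3 uint8, red, green, blue); there is no depth.
- optics.camera_info(name): a dict with "fx", "fy", "cx", "cy" (pixels), "distortion" ([k1, k2, p1, p2, k3] as OpenCV has them; the pictures are not rectified), "cam_to_world" (4x4, takes a point from camera to world coordinates). Camera axes: x right, y down, z forward; pixel columns grow to the right and rows downward; lengths in mm; the calibration is good to about 2 mm. A picture is of the moment at which its call begins. camera_info takes no time and is no camera call.
A pose or a line that the arm cannot do raises manip.PlanningError and nothing moves.
- job.close_job(): hands the job in, once; it reports no verdict.
The state is a dict: "time_s": time; "joint_positions": joint angles; "qd": joint speeds; "joint_torque": joint torques, N m; "tool_pos": TCP position; "tcp_rot": TCP orientation; "ft_force": force on the tool from outside, world axes, zero at the start; "ft_torque": the same for the moment, N m; "width": finger opening in mm.
Only numpy, scipy, OpenCV 4.12 (cv2) and the standard library are available. Lean on these libraries where they do the work, as an engineer would, in place of code of your own. Each camera call takes 0.05 s, during which the arm holds its last target. There are 200 camera calls.

### The job

Set the vent of the airing box: turn its handwheel clockwise (seen from above) until you feel the flap inside press firmly on its stop, taking care not to strain the rubber sleeve that drives it. Then turn the wheel back until its yellow pointer on the far rim, with the wheel let go and springing free, stands at the red mark on the collar, and press the green start button. Leave the other things on the shelf where they are.

Things in the scene. Friction and masses are not known exactly. Their poses are not given: they have to be found in the camera images.
- airbox: Pale grey airing box, fixed to the shelf: 200 (x) by 300 (y) by 100 mm high. Origin at the centre of its underside, z up; its louvred front faces its own -x. On its top stand the handwheel (axis at x 0, y -60 mm) and the green start button (x -30, y +95 mm).
- grip (a point): Grip point of the black handwheel, on its vertical axis, 172 mm above the shelf, inside the grey grip bar across the hub. Bar: 64 mm long, 14 mm thick, 44 mm high, from 30 mm below this point to 14 mm above it, long along the point's x axis, which points to the pointer. z is up. Rim: 108 mm outer diameter, 28 to 40 mm below this point, with four spokes.
- hub (a point): Foot of the wheel's hub, on its axis, 40 mm below the grip point. Here a springy rubber sleeve (1.2 N m per rad) joins the wheel to the flap spindle, which turns stiffly (about 0.15 N m) and stays where it is left. So a wheel being turned runs about 0.125 rad ahead of the spindle, and springs back by that much when let go.
- wheel (a joint): Twist of the rubber sleeve in rad: how far the wheel is ahead of the spindle, clockwise from above positive. It shows the load (1.2 N m per rad), not the wheel's angle: 0 when let go, about +-0.125 when turning freely, 0.23 to 0.5 (0.28 to 0.6 N m) when pressed firmly on the stop, beyond +-0.5 the sleeve is strained.
- pointer (a point): Tip of the yellow pointer tab on the far rim of the wheel, 60 mm from the wheel's axis, 49 mm below the grip point; it turns with the wheel, and the tab hangs down outside the rim to just above the collar.
- collar: White scale collar fixed under the wheel, 144 mm diameter, 16 mm high, with black ticks; origin on the wheel's axis at its underside, x axis to its red mark. The spindle's hard stop is hidden: turned clockwise it is met 0.5 to 1.2 rad from the start, at an angle that differs from time to time; from the stop the spindle can turn back 1.7 rad.
- mark (a point): The red mark on the collar, at its upper face, 60 mm from the wheel's axis; 5 mm wide, it runs outward from here and down the collar's side. It lies 0.4 to 1.45 rad anticlockwise of the pointer's place at the stop. The pointer is at the mark when it stands over it within 4 mm, seen from above, with the wheel let go.
- start (a joint): Travel of the start button in m: 0 up, 0.006 fully down; a spring of 1.5 N at the top, 5 N fully down, returns it. It counts as pressed beyond 0.004.
- start_top (a point): Centre of the top of the green start button (30 mm diameter), 118 mm above the shelf; it is pressed straight down.
- case: Red sunglasses case, loose, 62 x 160 x 46 mm, behind the airing box; origin at the centre of its underside. Leave it alone.
- keys: Steel key ring with two keys, loose, lying flat in front of the airing box, about 85 mm long, 4 mm thick; origin at the ring's centre. Leave it alone.
- shoe_tree: Wooden shoe tree, loose, 290 mm long (x), 75 mm wide, 55 mm high; origin in the middle of its underside. Leave it alone.
- bottle: Amber glass bottle, upright, loose, 60 mm diameter, 150 mm high; origin at the centre of its underside. Leave it alone.
- tin: Steel shoe polish tin, loose, 72 mm diameter, 28 mm high; origin at the centre of its underside. Leave it alone.
- mug: Blue ceramic mug, loose, 80 mm diameter, 90 mm high; origin at the centre of its underside. Leave it alone.

How it is judged (in metres and radians):
On the way, in this order (a step that is already met when the one before it is completed fails the run):
1. the wheel is turned clockwise until the flap presses firmly on its stop (at least 0.28 N m on the sleeve) (value of joint wheel above 0.23 rad), for 0.1 s.
2. with the wheel let go, the pointer stands within 4 mm of the red mark (horizontal distance between pointer and mark below 0.004 m and value of joint wheel between -0.03 and 0.03 rad), for 0.3 s.
3. the start button is pressed down (more than 4 mm) while the pointer stands at the mark (all of step 2 and value of joint start above 0.004 m), for 0.05 s.
At the end, for the whole second after the job is handed in: The wheel is let go with its pointer within 4 mm (horizontally) of the red mark and the sleeve untwisted (within 0.03 rad), the start button is up again (less than 2 mm down), and the case, keys, shoe tree, bottle, tin and mug are within 30 mm of where they began, the bottle upright (all of step 2 and value of joint start below 0.002 m and angle between bottle's own z axis and vertical below 0.3 rad and distance of each of case, keys, shoe_tree, bottle, tin, mug from where it was at the start of the episode below 0.03 m); the robot touches nothing.
It fails at once if the rubber sleeve is strained (more than 0.5 rad of twist, 0.6 N m, either way) (value of joint wheel above 0.5 rad or value of joint wheel below -0.5 rad).
It fails at once if a bystander is pushed away or the bottle tipped (distance of any of case, keys, shoe_tree, bottle, tin, mug from where it was at the start of the episode above 0.03 m or angle between bottle's own z axis and vertical above 0.3 rad).
It also fails if it takes over 64 s, if anything falls off the work surface, if the arm or the gripper's body presses on something with over 40 N, if the wrist force passes 120 N, or if a joint passes its speed limit or range.

## Working session

There is one attempt and no reset: what is moved stays moved. The work goes in short steps, each a Python script; the robot and the scene stay as the last script left them, time stands still between calls to the robot, and variables do not carry over. Pictures are saved under pics/ and viewed, about 8 in all and at most 12, crops included, and the job is handed in when it is done.

```bash
ls; mkdir -p pics
python3 - <<'E'
from station import manip, eoat, kin, sense, optics, job
import cv2, numpy as np
for n in ("scene","top"):
    im=optics.grab_frame(n); cv2.imwrite(f"pics/{n}0.png",im[...,::-1])
    c=optics.camera_info(n); print(n,{k:(np.round(v,3).tolist()) for k,v in c.items()})
print(sense(), manip.pinch_z)
E
```

```text
pics
scene {'fx': 477.29, 'fy': 477.29, 'cx': 284.095, 'cy': 210.686, 'distortion': [-0.01, 0.0, 0.0, 0.0, 0.0], 'cam_to_world': [[-0.875, 0.367, -0.315, 1072.931], [0.483, 0.642, -0.595, 937.612], [-0.016, -0.673, -0.739, 1280.685], [0.0, 0.0, 0.0, 1.0]]}
top {'fx': 428.458, 'fy': 428.458, 'cx': 280.627, 'cy': 206.78, 'distortion': [-0.023, 0.0, 0.0, 0.0, 0.0], 'cam_to_world': [[-0.023, -0.992, 0.126, 441.868], [-1.0, 0.024, -0.0, 7.552], [-0.003, -0.126, -0.992, 1255.605], [0.0, 0.0, 0.0, 1.0]]}
{'time_s': 0.1, 'joint_positions': array([-1.43542182e+00,  3.13403163e-01,  1.49832103e+00,  1.32106610e-05,
        1.33104257e+00, -2.23411618e-01]), 'qd': array([-0.00228969, -0.00059372, -0.00217742,  0.00019699, -0.00065417,
       -0.00122109]), 'joint_torque': array([ 3.17028222e-03, -4.02807891e+01, -2.52646905e+01,  6.95724925e-02,
        3.42042942e-02, -5.55510667e-05]), 'tool_pos': array([ 184.30348981, -491.35596746,  238.22873391]), 'tcp_rot': array([-3.14045057e+00, -2.72642365e-04,  3.58782825e-01]), 'ft_force': array([ 0.4089968 , -0.57297226, -0.59083395]), 'ft_torque': array([ 0.01421031,  0.04470016, -0.01478608]), 'width': 87.98002008853065} 18.700000000000003
```

View pics/scene0.png

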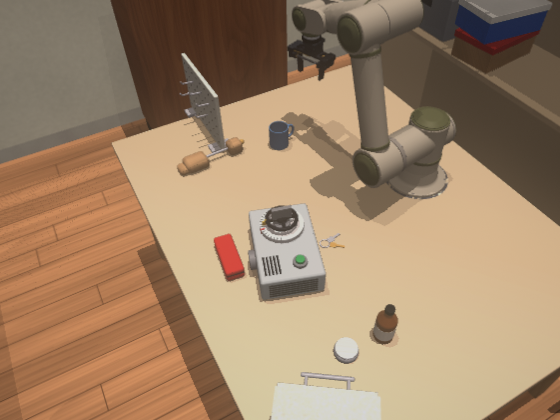

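View pics/top0.png

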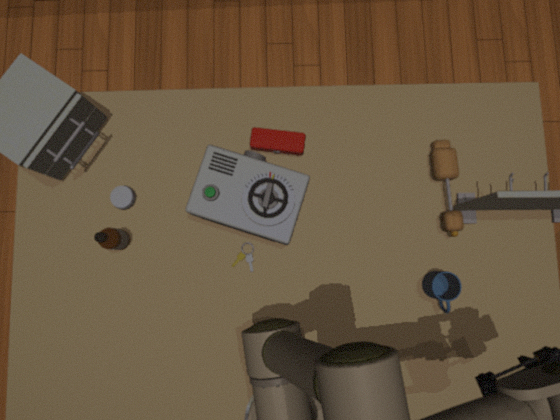

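The top view shows the box centred near (249,195), the wheel near (268,198), the green button near (211,192) and the red mark near (270,174). The surroundings of the wheel are clear. I'll zoom in on both views.

Run:
```python
import cv2, numpy as np
a=cv2.imread("pics/top0.png")[165:235,230:310]; b=cv2.imread("pics/scene0.png")[195:255,245:315]
f=lambda i,s:cv2.resize(i,None,fx=s,fy=s,interpolation=cv2.INTER_CUBIC)
a=f(a,5);b=f(b,5); h=max(a.shape[0],b.shape[0])
c=np.zeros((h,a.shape[1]+b.shape[1],3),np.uint8);c[:a.shape[0],:a.shape[1]]=a;c[:b.shape[0],a.shape[1]:]=b
cv2.imwrite("pics/z0.png",c)
```

```text
(no output)
```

View pics/z0.png

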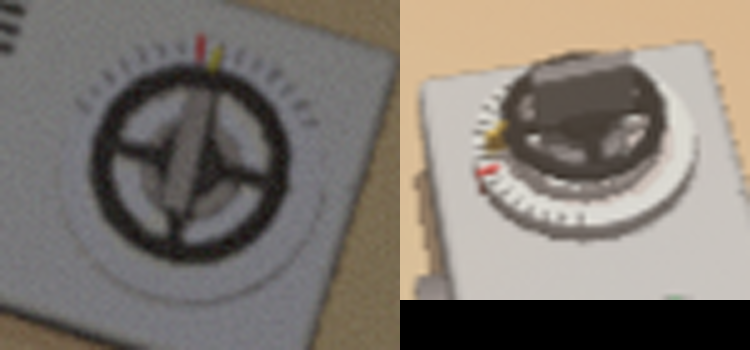

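The yellow pointer is at crop (215,58) and the red mark at (201,48). The mark is therefore slightly anticlockwise of the pointer, and the bar lies along the pointer. Next I'll compute positions.

```bash
cat > h.py <<'E'
from station import manip, eoat, kin, sense, optics, job
import cv2, numpy as np
def onplane(name,uv,z):
    c=optics.camera_info(name); K=np.array([[c["fx"],0,c["cx"]],[0,c["fy"],c["cy"]],[0,0,1]])
    n=cv2.undistortPoints(np.array(uv,float).reshape(-1,1,2),K,np.array(c["distortion"])).reshape(-1,2)
    T=np.array(c["cam_to_world"]); d=np.c_[n,np.ones(len(n))]@T[:3,:3].T; o=T[:3,3]
    return (o+d*((z-o[2])/d[:,2])[:,None])[:,:2]
def frames(name,n=6): return np.mean([optics.grab_frame(name).astype(float) for _ in range(n)],0)
def wcent(w):  # weighted centroid (u,v) of a weight image
    v,u=np.mgrid[:w.shape[0],:w.shape[1]]; return np.array([(u*w).sum(),(v*w).sum()])/w.sum()
def red_yel(im,box):
    """centroids of red and yellow colour excess in box (u0,v0,u1,v1)"""
    u0,v0,u1,v1=box; p=im[v0:v1,u0:u1]; R,G,B=p[...,0],p[...,1],p[...,2]
    r=np.clip(R-G-25,0,None); r[G-B>0.5*(R-B)]=0
    y=np.clip(np.minimum(R,G)-B-30,0,None); y[G<0.6*R]=0
    off=np.array([u0,v0]); return wcent(r)+off, wcent(y)+off, (r>0).sum(), (y>0).sum(), r, y
E
python3 - <<'E'
from h import *
np.set_printoptions(precision=2,suppress=True,linewidth=160)
im=frames("top",6); np.save("top0.npy",im)
hsv=cv2.cvtColor(im.astype(np.uint8),cv2.COLOR_RGB2HSV)
# box top: low saturation, bright
m=((hsv[...,1]<45)&(hsv[...,2]>50)).astype(np.uint8); m[:130]=0;m[260:]=0;m[:,:175]=0;m[:,325:]=0
m=cv2.morphologyEx(m,cv2.MORPH_OPEN,np.ones((3,3),np.uint8))
cs,_=cv2.findContours(m,cv2.RETR_EXTERNAL,cv2.CHAIN_APPROX_NONE); c=max(cs,key=cv2.contourArea)
print("box area px",cv2.contourArea(c)); P=onplane("top",c.reshape(-1,2),100).astype(np.float32)
r=cv2.minAreaRect(P); print("box rect",r, "corners",cv2.boxPoints(r))
# rim
g=im.max(2); d=((g<60)).astype(np.uint8); d[:170]=0;d[225:]=0;d[:,240:]*=1;d[:,:240]=0;d[:,298:]=0
cs,_=cv2.findContours(d,cv2.RETR_EXTERNAL,cv2.CHAIN_APPROX_NONE); c=max(cs,key=cv2.contourArea)
Q=onplane("top",c.reshape(-1,2),140).astype(np.float32); print("rim",cv2.fitEllipse(Q), len(c))
# button
R,G,B=im[...,0],im[...,1],im[...,2]; w=np.clip(G-np.maximum(R,B)-20,0,None); w[:180]=0;w[205:]=0;w[:,:198]=0;w[:,225:]=0
print("button",onplane("top",wcent((w>0)*1.),118),(w>0).sum())
rc,yc,nr,ny,_,_=red_yel(im,(255,165,285,184)); print("red",rc,nr,"yel",yc,ny, onplane("top",rc,116),onplane("top",yc,130))
print(im[170:184,262:282].astype(int)[...,0]);print(im[170:184,262:282].astype(int)[...,1]);print(im[170:184,262:282].astype(int)[...,2])
E
```

```text
box area px 7758.0
box rect ((634.8184814453125, 95.25828552246094), (297.5592346191406, 215.64942932128906), 70.77128601074219) corners [[484.01  -9.71]
 [687.63 -80.73]
 [785.63 200.23]
 [582.01 271.25]]
rim ((609.28125, 41.12709045410156), (101.28333282470703, 101.55664825439453), 128.88829040527344) 109
button [[631.99 197.93]] 88
red [269.6  174.07] 10 yel [272.55 176.42] 6 [[676.22  35.28]] [[666.76  27.19]]
[[118 117 117 118 117 120 118 118 118 118 119 118 118 118 119 118 118 118 117 119]
 [117 117 119 119 119 117 119 117 119 118 119 117 118 119 118 118 120 118 119 118]
 [118 119 118 118 115 118 115 117 117 114 115 117 115 117 120 116 118 119 120 116]
 [113 118 115 110 107 117 117 115 115 115 115 115 106 114 118 118 118 118 117 119]
 [ 96 112 116 102  94 109 117 119 117 116 120 115 102 113 119 115 110 115 118 117]
 [ 93 111 118 110  98 111 121 117 114 116 119 114 100 112 115 107 105 114 119 116]
 [101 113 118 115 108 116 116 112 108 117 118 107  97 114 112  97 105 117 116 109]
 [113 111 100  90  91  91  90  88  94 104 109  97 103 118 116  99 112 118 111  99]
 [ 92  82  64  56 
[... 2106 characters left out ...]
55  73 115 121 110 106 117 118 114]
 [106 117 122 120 112 121 116  76  71 105  73  42  77 118 118  99 108 121 119 110]
 [116 116 104  94  94  95  92  72  78  85  54  48 100 125 121  99 115 123 114  99]
 [ 95  85  64  56  57  56  55  51  57  53  37  44  89 116 119 114 121 122 107 100]
 [ 50  46  37  33  32  32  35  36  39  33  31  34  59  80  91 103 119 121 117 117]
 [ 31  29  32  29  29  25  29  28  30  30  29  32  35  42  48  67  87 102 118 123]
 [ 34  27  27  31  35  33  36  31  29  29  27  32  28  25  29  35  45  69  96 117]
 [ 33  39  47  63  67  61  60  50  50  41  37  31  31  30  29  28  32  37  60  93]
 [ 53  64  74  95  96  82  75  75  74  71  55  50  54  52  36  30  29  31  35  58]]
```

The wheel axis is at about (609.5, 41). Its distance to the button is 158.4 mm, against 157.9 mm expected, so the fix is consistent. Box yaw is −0.335, pointer at −0.24 rad and mark at −0.087 rad. Now the grasp.

```bash
cat >> h.py <<'E'
AX=np.array([609.5,41.1])
def S(tag=""):
    s=sense(); print(tag,"t%.1f"%s["time_s"],"pos",np.round(s["tool_pos"],1),"yaw %.3f"%s["tcp_rot"][2],"j6 %.3f"%s["joint_positions"][5],"F",np.round(s["ft_force"],1),"M",np.round(s["ft_torque"],3),"jt6 %.3f"%s["joint_torque"][5],"w %.1f"%s["width"]); return s
E
python3 - <<'E'
from h import *
S()
up=np.r_[AX,240]; o=[np.pi,0,-0.24+np.pi]
q=kin.inverse_kinematics(up,o); print(np.round(q,3)); q2=kin.inverse_kinematics(up,[np.pi,0,-0.24]); print(np.round(q2,3))
if abs(q[5]+1.26)<.2:
    manip.move_to(up,o); S("up")
    eoat.grip(45); manip.line_to(np.r_[AX,156],v=100); S("down")
    cv2.imwrite("pics/s1.png",cv2.resize(optics.grab_frame("scene")[160:280,220:360,::-1],None,fx=5,fy=5,interpolation=cv2.INTER_CUBIC))
E
```

```text
t0.4 pos [ 184.4 -491.5  238.7] yaw 0.359 j6 -0.223 F [ 0.4 -0.2  0.1] M [ 0.08  -0.019  0.002] jt6 -0.000 w 88.3
[-0.124  0.505  1.215  0.     1.422 -1.455]
[-0.124  0.505  1.215 -0.     1.422  1.687]
up t2.8 pos [609.5  40.2 240. ] yaw 2.900 j6 -1.455 F [-1.3 -0.6 -0.6] M [ 0.077 -0.166 -0.018] jt6 -0.002 w 87.9
down t4.6 pos [609.8  41.1 156.7] yaw 2.902 j6 -1.455 F [-0.1 -0.3  0.6] M [-0.002 -0.128 -0.019] jt6 0.000 w 45.2
```

View pics/s1.png

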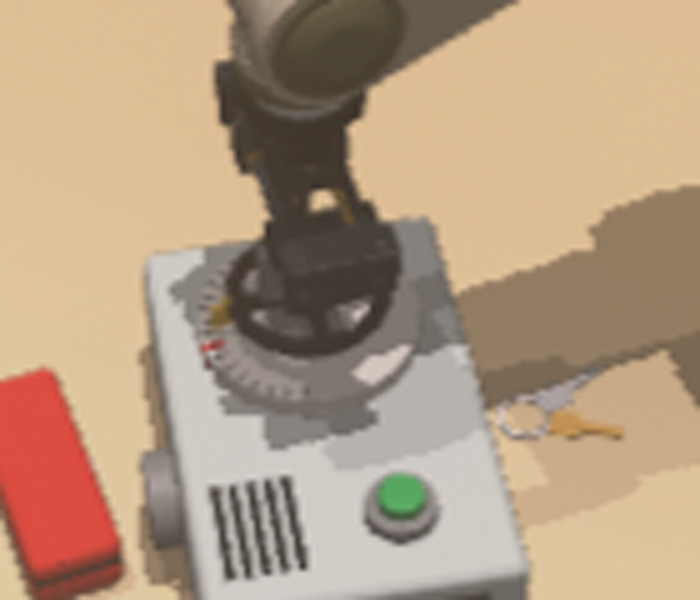

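The fingers straddle the bar over the hub, with nothing touching. I'll grip, then turn clockwise in small steps while watching the moment.

Run:
```python
from h import *
def mz(n=5):
    v=[]
    for _ in range(n): manip.pause(0.02); v.append(sense()["ft_torque"][2])
    return np.mean(v)
m0=mz(); print("m0",m0)
eoat.grip(5,50); S("grip"); print("grip mz",mz()-m0)
q=np.array(sense()["joint_positions"]); q0=q[5]
for k in range(40):
    q[5]+=0.05; manip.set_joints(q); s=sense(); m=mz()-m0
    print("%.2f m %.3f w %.2f t %.2f"%(q[5]-q0,m,s["width"],s["time_s"]))
    if abs(m)>0.37: break
manip.pause(0.15); S("end"); print(mz()-m0); np.save("turn.npy",[m0,q0,q[5]])
```

```text
m0 0.04528551204145413
grip t5.3 pos [609.5  40.8 156.1] yaw 2.901 j6 -1.455 F [-0.8 -2.4  0.6] M [-0.359  0.007 -0.008] jt6 -0.012 w 13.5
grip mz -0.08391400743724892
0.05 m -0.000 w 13.61 t 5.63
0.10 m 0.074 w 13.65 t 5.97
0.15 m 0.108 w 13.75 t 6.30
0.20 m 0.121 w 13.58 t 6.63
0.25 m 0.093 w 13.52 t 6.97
0.30 m 0.110 w 13.67 t 7.30
0.35 m 0.104 w 13.74 t 7.63
0.40 m 0.116 w 13.44 t 7.97
0.45 m 0.112 w 13.68 t 8.30
0.50 m 0.101 w 13.69 t 8.63
0.55 m 0.106 w 13.75 t 8.97
0.60 m 0.132 w 13.78 t 9.30
0.65 m 0.108 w 13.69 t 9.63
0.70 m 0.091 w 13.87 t 9.97
0.75 m 0.084 w 13.37 t 10.30
0.80 m 0.093 w 13.57 t 10.63
0.85 m 0.108 w 13.79 t 10.97
0.90 m 0.120 w 13.45 t 11.30
0.95 m 0.100 w 13.94 t 11.63
1.00 m 0.090 w 13.91 t 11.97
1.05 m 0.090 w 13.31 t 12.30
1.10 m 0.097 w 13.75 t 12.63
1.15 m 0.158 w 13.43 t 12.97
1.20 m 0.213 w 13.66 t 13.30
1.25 m 0.263 w 13.43 t 13.63
1.30 m 0.330 w 13.66 t 13.97
1.35 m 0.413 w 13.77 t 14.30
end t14.5 pos [609.5  40.8 156.1] yaw 1.552 j6 -0.106 F [ 2.1 -2.3 -0.5] M [-0.496 -0.679  0.46 ] jt6 0.429 w 13.4
0.41501182658233843
```

I felt the stop: a plateau at about 0.15 N m, then a rise from about 1.1 rad up to 0.46 N m, which is a sleeve twist of about 0.38. Now I'll turn back past the mark by 0.125 rad, relax the sleeve and release.

```bash
cat >> h.py <<'E'
def mzr(n=10):
    v=[]
    for _ in range(n): manip.pause(0.02); v.append(sense()["ft_torque"][2])
    return np.mean(v)
def turn(yaw,step=0.3):
    """turn tool about its own axis to the given yaw (rad, unwrapped near pi)"""
    s=sense(); q=np.array(s["joint_positions"]); y=s["tcp_rot"][2]%(2*np.pi); d=yaw-y; n=max(1,int(np.ceil(abs(d)/step)))
    for k in range(n): q[5]-=d/n; manip.set_joints(q)
E
python3 - <<'E'
from h import *
turn(np.pi-0.087+0.125); S("over"); print(mzr())
turn(np.pi-0.087); S("rel"); print(mzr())
eoat.grip(45); manip.line_to(np.r_[AX,230],v=150)
manip.move_to([450,-200,300],[np.pi,0,np.pi/2+1]); S("away")
t=frames("top",6); s=frames("scene",6); np.save("t1.npy",t); np.save("s1.npy",s)
rc,yc,nr,ny,r,y=red_yel(t,(255,165,285,184)); print(nr,ny)
R,Y=onplane("top",rc,116)[0]-AX,onplane("top",yc,126)[0]-AX; print(R,Y,np.arctan2(R[1],R[0]),np.arctan2(Y[1],Y[0]))
a=t[160:220,240:300]; b=s[200:250,250:310]
f=lambda i:cv2.resize(np.clip(i,0,255).astype(np.uint8)[...,::-1],(400,int(400*i.shape[0]/i.shape[1])),interpolation=cv2.INTER_CUBIC)
A,B=f(a),f(b); B=np.pad(B,((0,A.shape[0]-B.shape[0]),(0,0),(0,0))); cv2.imwrite("pics/r1.png",np.hstack([A,B]))
E
```

```text
over t16.8 pos [609.4  40.8 156.1] yaw -3.111 j6 -1.726 F [-0.  -2.1  0.4] M [-0.266 -0.232 -0.147] jt6 -0.415 w 13.3
-0.1264369485816715
rel t17.2 pos [609.4  40.8 156.1] yaw 3.056 j6 -1.610 F [ 0.3 -1.7 -0.2] M [-0.337 -0.194  0.009] jt6 0.488 w 13.6
0.007710630376653688
away t19.8 pos [ 450.4 -199.4  299.5] yaw 2.572 j6 -1.657 F [-0.4 -0.5 -0.4] M [ 0.016 -0.166  0.075] jt6 -0.002 w 45.5
5 6
[70.5965323  -6.59710747] [59.07319047 -4.29826921] -0.09317744219569751 -0.07263375775124109
```

View pics/r1.png

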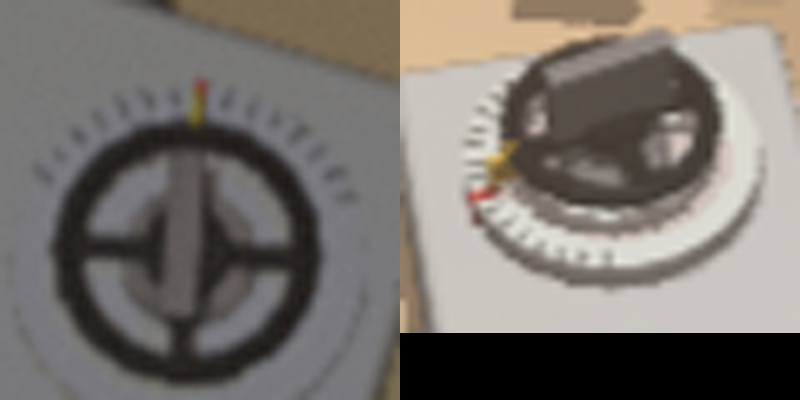

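The pointer now stands essentially over the mark. In the top crop yellow is at (198,105) and red at (203,85), about 0.02 rad or 1.2 mm apart. I'll cross-check from the saved scene frame.

Run:
```python
from h import *
ang=lambda p:(np.round(p,1),round(float(np.arctan2(p[1],p[0])),3),round(float(np.hypot(*p)),1))
s=np.load("s1.npy")
rc,yc,nr,ny,r,y=red_yel(s,(258,218,270,236)); print(nr,ny,rc,yc)
print(np.round(s[218:236,258:270]).astype(int)[...,0]-np.round(s[218:236,258:270]).astype(int)[...,2])
for z in (116,): print("red",z,ang(onplane("scene",rc,z)[0]-AX))
for z in (123,130,135): print("yel",z,ang(onplane("scene",yc,z)[0]-AX))
for uv in [(262.3,229.4),(263.8,225.8)]: print(uv,[ang(onplane("scene",uv,z)[0]-AX) for z in (116,123)])
t0=np.load("top0.npy"); rc,yc,*_=red_yel(t0,(255,165,285,184))
print("t0 red",ang(onplane("top",rc,116)[0]-AX),"yel",[ang(onplane("top",yc,z)[0]-AX) for z in (123,132)])
```

```text
12 19 [261.6892911 228.7571644] [264.4229798  223.35984848]
[[ 11  10  10   9  11  10  11  14  17  17  16  17]
 [ 11  12  12  10  10  10  10  11  16  17  16  18]
 [ 10  12  13  10  10  11  10  15  17  17  16  16]
 [ 10  11  11  11  12  10  20  51  62  47  17  16]
 [ 10  10  10  11  11  10  18  64  76  32  15  16]
 [ 10  10   9   9  30  67  84 104  44  18  16  16]
 [ 10  10  11  11  35  82  88  71  42  17  16  15]
 [ 10   8   7   9  21  53  65  58  48  28  17  16]
 [ 10  10   9  10  22  47  59  58  52  31  15  16]
 [ 10  11  11   9  19  45  50  40  28  18  15  15]
 [ 10  11  28  52  69  73  52  28  21  17  16  15]
 [ 10  13  72 111  93  69  34  22  19  16  16  16]
 [ 10  15  39  36  18  16  12  11  11  12  17  16]
 [ 10  11  19  26  11  10   9   9   8   9  10  12]
 [ 11  10  18  34  13  11   9   9  10   9   8  12]
 [ 10  10  14  29  20  12  10   9  10   9   8   9]
 [ 10  10  11  11  12  15  13  10   9   8   9   9]
 [ 10  10  10  10  10  14  15  13  10  10  10   9]]
red 116 (array([67.8, -8.3]), -0.122, 68.3)
yel 123 (array([ 52.3, -18.7]), -0.344, 55.5)
yel 130 (array([ 54.7, -13.2]), -0.236, 56.3)
yel 135 (array([56.5, -9.2]), -0.162, 57.3)
(262.3, 229.4) [(array([67.3, -5. ]), -0.074, 67.5), (array([69.7,  0.4]), 0.006, 69.7)]
(263.8, 225.8) [(array([ 56.3, -16. ]), -0.278, 58.5), (array([ 58.7, -10.6]), -0.178, 59.7)]
t0 red (array([66.7, -5.8]), -0.087, 67.0) yel [(array([ 58.7, -13.8]), -0.231, 60.3), (array([ 56.9, -13.9]), -0.24, 58.5)]
```

Run:
```python
from h import *
for n in ("top0.npy","t1.npy"):
    im=np.load(n); p=im[168:181,262:280]; R,G,B=p[...,0],p[...,1],p[...,2]; off=np.array([262,168])
    y=np.clip(G-B-6,0,None); r=np.clip(R-G-8,0,None)
    for nm,w,z in (("yel",y,128),("red",r,116)):
        c=wcent(w)+off; P=onplane("top",c,z)[0]-AX; print(n,nm,c.round(2),P.round(1),"ang %.3f"%np.arctan2(P[1],P[0]),"px",(w>0).sum())
    c=np.load(n)
# rim centre again in t1
im=np.load("t1.npy"); d=(im.max(2)<75).astype(np.uint8); d[:170]=0;d[225:]=0;d[:,:240]=0;d[:,298:]=0
cs,_=cv2.findContours(d,cv2.RETR_EXTERNAL,cv2.CHAIN_APPROX_NONE); c=max(cs,key=cv2.contourArea)
print(cv2.fitEllipse(onplane("top",c.reshape(-1,2),138).astype(np.float32)))
```

```text
top0.npy yel [272.56 176.5 ] [ 57.5 -13.9] ang -0.237 px 19
top0.npy red [269.61 174.07] [66.7 -5.9] ang -0.088 px 19
t1.npy yel [268.98 176.06] [58.9 -4.4] ang -0.074 px 22
t1.npy red [269.81 172.89] [70.  -6.5] ang -0.092 px 14
((609.3784790039062, 40.91816329956055), (102.69660186767578, 103.83306121826172), 116.38524627685547)
```

By the top view the pointer is about 1 mm from the mark, well within 4 mm. Next I'll press the start button with the gripper closed, body axis turned away from the wheel.

Run:
```python
from h import *
b=np.array([632,198.]); 
manip.move_to(np.r_[b,240],[np.pi,0,np.pi/2]); eoat.grip(0,20); manip.line_to(np.r_[b,124],v=120); manip.pause(.2); S("above")
f0=np.mean([ (manip.pause(.02),sense()["ft_force"][2])[1] for _ in range(8)])
for z in (119,117,115,114,113,112.5,112,111.5):
    manip.line_to(np.r_[b,z],v=30); f=np.mean([(manip.pause(.02),sense()["ft_force"][2])[1] for _ in range(6)])-f0
    print(z,round(f,2),np.round(sense()["tool_pos"],1))
    if f>6: break
manip.pause(.2)
cv2.imwrite("pics/b1.png",cv2.resize(optics.grab_frame("scene")[180:290,230:350,::-1],None,fx=5,fy=5,interpolation=cv2.INTER_CUBIC))
```

```text
above t24.1 pos [632.2 198.  124.6] yaw 1.571 j6 0.127 F [ 0.4 -0.1 -0.3] M [-0.05  -0.084  0.051] jt6 0.000 w 0.7
119 3.37 [632.3 198.  119.4]
117 4.2 [632.2 198.  117.2]
115 11.48 [632.3 198.1 116.3]
```

View pics/b1.png

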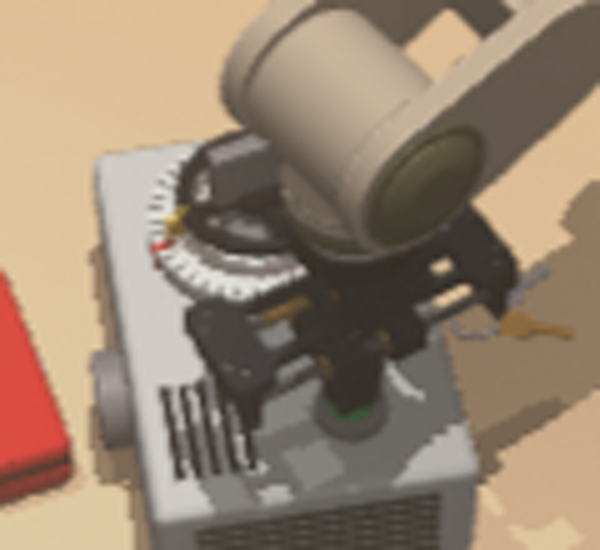

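The fingertip sits on the green button. I felt a soft spring and then a hard bottom at 11.5 N, with the wheel undisturbed. Next I'll retract slowly, logging the force curve to confirm the travel, then take a final check picture.

Run:
```python
from h import *
b=np.array([632,198.])
for z in (117,118,119,120,121,122,123,124):
    manip.line_to(np.r_[b,z],v=30); f=np.mean([(manip.pause(.02),sense()["ft_force"][2])[1] for _ in range(8)]); print(np.round(sense()["tool_pos"][2],1),round(f+0.3,2))
manip.line_to(np.r_[b,240],v=150); manip.move_to([450,-200,300],[np.pi,0,np.pi/2+1]); manip.pause(.3); S("away")
t=frames("top",6); p=t[168:181,262:280]; R,G,B=p[...,0],p[...,1],p[...,2]; off=np.array([262,168])
for nm,w,z in (("yel",np.clip(G-B-6,0,None),128),("red",np.clip(R-G-8,0,None),116)):
    c=wcent(w)+off; P=onplane("top",c,z)[0]-AX; print(nm,c.round(2),P.round(1),"ang %.3f"%np.arctan2(P[1],P[0]))
cv2.imwrite("pics/f1.png",np.clip(t,0,255).astype(np.uint8)[...,::-1])
```

```text
117.0 4.92
118.0 4.18
118.9 3.81
119.9 3.3
120.9 2.21
121.8 1.85
122.8 0.15
124.0 0.3
away t31.5 pos [ 450.2 -199.8  299.9] yaw 2.571 j6 -1.656 F [-0.1  0.1  0.3] M [-0.008 -0.141 -0.007] jt6 0.003 w 0.2
yel [269.   176.06] [58.9 -4.4] ang -0.075
red [269.79 172.97] [69.7 -6.4] ang -0.091
```

View pics/f1.png

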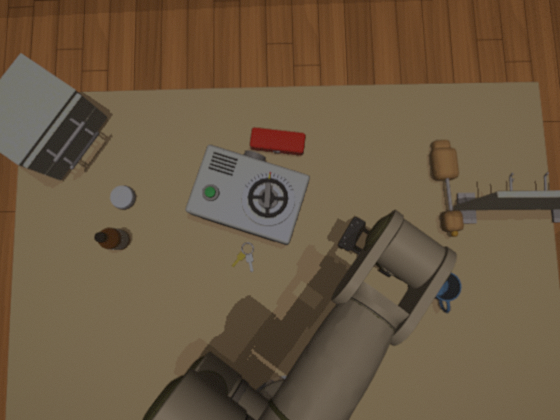

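The force curve runs from about 1.5 N at 122 mm to about 5 N at 117 mm, so the button went fully down and came back up. The final picture shows the bystanders where they began, the pointer at (269,176), the mark at (270,173) and the arm clear.

```bash
python3 -c "
from station import job; job.close_job()"
```

```text
the job is handed in; nothing more can be done
```

The vent is set, the start button has been pressed, and the job is handed in (about 32 s used of the 64 s). The hand-in reported no verdict.

- **Stop:** I turned the wheel clockwise 1.35 rad. The moment ran level at about 0.15 N m, rose from about 1.1 rad, and ended at about 0.46 N m. That is roughly 0.38 rad of sleeve twist, below the 0.5 rad strain limit.
- **Mark:** I turned back 0.125 rad past the mark, then relaxed the sleeve to about 0.01 N m before letting go. The last top view puts the pointer at −0.075 rad and the mark at −0.088 to −0.091 rad, about 1 mm apart.
- **Button:** I pressed it to the bottom at 11.5 N. The force fell from about 5 N to 1.5 N over some 5 to 6 mm as I lifted off, so it went fully down and came back up.
- **Other things:** in the last picture they look where they started (judged by eye), and the arm is clear.

**Checks that disagreed:**
- The scene camera suggested the pointer was up to about 2 mm off the other way. That view depends strongly on the assumed height, so I trusted the top view.
- Contact with the button came at 122 mm tool height instead of 118 mm. My guess is that the closed fingertips reach past the TCP.

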